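# Hold a bulldog clip gaping over the blue stock card

## Task

The red bulldog clip is biting the front rim of the white stock basket: pinch its two handles together so that its jaws spread wide, lift it off the rim and, keeping it squeezed open from then on, lower it over the middle of the top edge of the blue stock-card board, square to the board, with the edge about halfway into the jaws and touching neither of them. Finish while still holding it there, squeezed wide open, so that a colleague can slip the new count sheet in. Leave the basket, both card stands, the pill bottle and the carton where they are.

Things in the scene. Friction and masses are not known exactly. Their poses are not given: they have to be found in the camera images.
- clip: red steel bulldog clip, 60 mm wide along y, 0.05 to 0.1 kg: two halves turning on one pin, alike both ways round. Origin: middle of the pin, where the coil spring sits (10 mm diameter, 30 mm long along y). z points from the pin up to the handles, y along the pin, x is the way in which the handles and jaws part. Handles reach 44 mm above the pin, jaws 34 mm below it
- clip_grip (a point): where to pinch: midway between the handles, 32 mm above the pin, closing along the clip's x; clip's axes. Handles: flat, 28 mm wide (y), from the pin to 44 mm above it. At rest they splay out to 50 mm over their outsides at the top; squeezed parallel (stop) they measure 20 mm and the jaws are fully spread. 4 N at their tops starts them, 7 N opens fully; pressing harder on the stop does no harm
- clip_mouth (a point): midway between the tips of the opened jaws, 32 mm below the pin; clip's axes. Jaws are 60 mm wide (y), of 2.4 mm sheet; fully spread they stand 25 mm apart inside at the tips, with 27 mm of free depth from here up to the coil spring
- jaw_a (a joint): angle of the half on the clip's +x side about the pin, rad: 0 while it bites the 4 mm rim, -0.055 fully shut on nothing, 0.32 fully spread (stop); a spring closes it
- jaw_b (a joint): the same for the half on the clip's -x side
- basket: loose white plastic basket with cartons in it, 1.3 kg, 200 mm (x) by 220 mm (y) by 85 mm high, walls 4 mm. Origin: centre of its underside, z up; its front wall is on its -x side, towards the robot. The cartons inside stay below 75 mm and 70 mm or more behind the front wall
- basket_rim (a point): middle of the top edge of the basket's front wall, 85 mm up; axes as the basket, y along the rim. The clip sits on this rim, within 50 mm of here, square to it, pushed down until its spring rests on the edge, one jaw inside and one outside
- blue_card: loose stand, 0.9 kg: a blue upright board 115 mm wide (y), 4 mm thick (x) and with its top edge 158 mm up, with a white ruled stock card on either face, in a dark steel foot of 90 mm (x) by 130 mm (y). Origin: centre of its underside, z up, x square to the board
- blue_card_edge (a point): middle of the top edge of the blue board, 158 mm up. x is square to the board, y runs along the edge, z is up
- yellow_card: another stand of the same size with a yellow board: leave alone. Origin: centre of its underside. Its place and the blue one's may be swapped
- pill_bottle: amber pill bottle with white cap, 44 mm in diameter, 85 mm high, standing: leave alone. Origin: centre of its underside
- carton: white and green medicine carton, 60 x 100 x 35 mm: leave alone. Origin: centre of its underside
Mind the look-alikes: they are no part of the job. Of the things like the clip, leave any that is purple; of the rest the larger one is meant. Leave any brown look-alike of the blue_card alone.

How it is judged (in metres and radians):
On the way, in this order (a step that is already met when the one before it is completed fails the run):
1. the clip's jaws are spread wide while still astride the basket rim (value of joint each of jaw_a, jaw_b above 0.2 rad and z of clip_mouth in the frame of basket_rim below -0.01 m and contact force between the fingers and clip above 2 N), for 0.1 s.
2. the clip is lifted clear of the rim in the gripper, jaws still spread (value of joint each of jaw_a, jaw_b above 0.2 rad and z of clip_mouth in the frame of basket_rim above 0.015 m and contact force between the fingers and clip above 2 N), for 0.1 s.
At the end, for the whole second after the job is handed in: Clip held by the fingers, each half spread over 0.2 rad, mouth 5-25 mm below the blue edge, within 9 mm of the board plane and 25 mm of its middle, square within 0.3 rad, upright within 0.35, still, touching no board or basket. Stands moved under 15 mm, basket, bottle, carton under 20 mm (value of joint each of jaw_a, jaw_b above 0.2 rad and z of clip_mouth in the frame of blue_card_edge between -0.025 and -0.005 m and x of clip_mouth in the frame of blue_card_edge between -0.009 and 0.009 m and y of clip_mouth in the frame of blue_card_edge between -0.025 and 0.025 m and angle between the y axis of clip and the y axis of blue_card, either way round below 0.3 rad and angle between clip's own z axis and vertical below 0.35 rad and contact force between clip and blue_card below 0.3 N and contact force between clip and basket below 0.3 N and contact force between the fingers and clip above 3 N and linear speed of clip below 0.03 m/s and distance of each of blue_card, yellow_card from where it was at the start of the episode below 0.015 m and angle between blue_card's own z axis and vertical below 0.1 rad and distance of each of basket, pill_bottle, carton from where it was at the start of the episode below 0.02 m); the arm keeps its last pose, push and grip.
It fails at once if the clip is let go or let shut once it has left the basket (distance between clip_mouth and basket_rim above 0.1 m and (contact force between the fingers and clip below 0.2 N or value of joint any of jaw_a, jaw_b below 0.1 rad)).
It fails at once if the basket is dragged or lifted (distance of basket from where it was at the start of the episode above 0.02 m).
It fails at once if a card stand is shifted or tipped (distance of any of blue_card, yellow_card from where it was at the start of the episode above 0.015 m or angle between any of blue_card, yellow_card's own z axis and vertical above 0.2 rad).
It fails at once if the pill bottle or the carton is knocked (distance of any of pill_bottle, carton from where it was at the start of the episode above 0.02 m or angle between pill_bottle's own z axis and vertical above 0.3 rad).
It also fails if it takes over 43 s, if anything falls off the work surface, if the arm or the gripper's body presses on something with over 40 N, if the wrist force passes 120 N, or if a joint passes its speed limit or range.

## Robot

A 7-joint arm with a two-finger parallel gripper is mounted at the origin on the work surface. World frame = base frame: x ahead of the robot, y to its left, z up, the work surface at z = 0. Lengths are in mm, angles in rad, forces in N, time in s.
With the tool pointing down it reaches from about 400 to 850 mm from the base axis. Payload 6.9 kg.
Tool frame: the origin (TCP) lies midway between the tips of the shut fingers; the grasp point (between the pads) lies 19 mm behind it; x points along the fingers, y is the direction in which the jaws open and shut, and the axes are right-handed (so a half turn about x gives the same grasp; the last joint's range is limited). The gripper opens to 85 mm and grips with 20 to 120 N. Pads are 22 mm wide; open, the fingers measure 114 mm over their backs; the gripper's body (76 mm by 85 mm) begins 54 mm behind the grasp point. The pads swing forward as they close: fully open they stand 13 mm farther back than shut.
Start: joints at [1.359, 0.507, -0.238, 1.5, 0.126, 1.149, -0.155], TCP at [195.269, -593.702, 231.275] pointing down, gripper open.
Joint ranges: [-3.08, 3.08], [-0.24, 2.05], [-1.43, 1.35], [0, 2.5], [-1.52, 4.66], [0.17, 1.96], [-2.89, 2.89]. Speed limits (rad/s): [2.39, 2.39, 3.14, 3.14, 3.14, 3.14, 3.14].

## Interface

Orientations are given as a unit quaternion [w, x, y, z].
In Python, from workcell import observe, snapshot, close_job gives the robot as it stands. The module is installed in compiled form; this text tells all that it offers.
- The arm moves only by the tool jog_arm, never from a script. Its argument "rows" is one flat list of numbers, 4 for each row, row after row: the shift along the tool's x, y, z in cm, then the turn about the tool's x in rad. A call has 1 to 5 rows; each row shifts and turns the commanded pose from where the row before left it, along the tool's axes as they then stand; what a row does not reach is not made up. A row lasts 1/8 s, in which the tool goes at most 62.5 mm and 10.7 degrees, less where a joint would pass 70% of its speed; a pose out of reach is approached as far as the arm can. A call is refused whole if a number of a shift passes 6.25 or a number of a turn 0.188, either way. A call with a gripper value outside its range is refused whole. "claw" is the closure, from -1 (fully open) to 1 (shut), so that 0 is half open, set as the call begins (left out, the last holds). The fingers move at their own pace and stop on an object; "newtons" is the grip in N (left out, the last holds). Time passes only in rows, so rows that do not move let the fingers close. It gives the time, the measured TCP pose, the force and the opening at its end, in the units of the state.
- observe(): the state, without advancing time (a new reading comes with each control period).
- snapshot(name): name is "scene" or "top" or "wrist"; returns a dict with "color" (400x640x3 uint8, red, green, blue), "range_z" (400x640 float32, mm along the optical axis (not along the pixel's ray), 0 where there is no reading), "fx", "fy", "cx", "cy" (pixels), "rvec" (rotation vector, rad) and "tvec" (3), from world to camera coordinates, as OpenCV has them. Camera axes: x right, y down, z forward; pixel columns grow to the right and rows downward; lengths in mm; the calibration is good to about 2 mm. The wrist camera is an equidistant fisheye: a pixel r from the principal point sees the ray r / f radians off the axis. A picture is of the moment at which its call begins.
- close_job(): hands the job in, once; it reports no verdict.
The state is a dict: "t": time; "qpos": joint angles; "joint_vel": joint speeds; "tau": joint torques, N m; "tool_pos": TCP position; "tool_rot": TCP orientation; "ft_force": force on the tool from outside, world axes, zero at the start; "wrist_torque": the same for the moment, N m; "width": opening from 0.0 (shut) to 1.0 (fully open).
Only numpy, scipy, OpenCV 4.12 (cv2) and the standard library are available. Lean on these libraries where they do the work, as an engineer would, in place of code of your own. Each camera call takes 0.05 s, during which the arm holds its last target.

## Working session

There is one attempt and no reset: what is moved stays moved. The work goes in short steps, Python scripts to look and compute and a tool call to move; the robot and the scene stay as the last step left them, time stands still between calls to the robot, and variables do not carry over. Pictures are saved under pics/ and viewed, and the job is handed in when it is done.

Besides the shell and the picture viewer there is one more tool, called after "Emit:" by a JSON object that holds its "method" and its "body". jog_arm: Moves the arm, as the interface text tells. Its arguments: {"type":"object","properties":{"rows":{"type":"array"},"claw":{"type":"number"},"newtons":{"type":"number"}},"required":["rows"]}

```bash
mkdir -p pics
cat > h.py <<'E'
import numpy as np, cv2
from workcell import observe, snapshot, close_job
def snap(name,fn=None):
    s=snapshot(name)
    if fn: cv2.imwrite('pics/'+fn,s['color'][:,:,::-1])
    return s
def world(s,u,v,z=None):
    "pixel + range -> world (pinhole cams)"
    R,_=cv2.Rodrigues(np.array(s['rvec'],float)); t=np.array(s['tvec'],float).reshape(3)
    u=np.atleast_1d(u).astype(float); v=np.atleast_1d(v).astype(float)
    d=np.stack([(u-s['cx'])/s['fx'],(v-s['cy'])/s['fy'],np.ones_like(u)],1)
    if z is None:
        r=s['range_z'][v.astype(int),u.astype(int)][:,None]
        return (d*r-t)@R
    C=-t@R; D=d@R
    return C+D*((z-C[2])/D[:,2])[:,None]
E
python3 - <<'E'
from h import *
o=observe(); print(o)
for n in('scene','top','wrist'):
    s=snap(n,n+'0.png'); print(n,s['fx'],s['cx'],s['cy'],s['rvec'],s['tvec'])
E
```

```text
{'t': 0.0, 'qpos': array([ 1.35854542,  0.50834496, -0.2375063 ,  1.50115345,  0.12570193,
        1.14888889, -0.15477596]), 'joint_vel': array([ 3.59806550e-05,  9.06037467e-05, -9.97807618e-04, -3.02745501e-04,
        2.49189338e-04, -1.42257132e-03, -4.31299679e-04]), 'tau': array([ 1.87694823e-04, -6.20597649e+01, -2.18646638e+00, -2.49658692e+01,
        1.27418130e-02,  1.17540974e-02,  1.30836287e-05]), 'tool_pos': array([ 195.02574679, -593.25614483,  230.41749398]), 'tool_rot': array([-0.11125195, -0.69808313, -0.11250753,  0.69831583]), 'ft_force': array([-0.51905203,  0.30640546,  0.46889085]), 'wrist_torque': array([0.00061333, 0.02777957, 0.03359412]), 'width': 1.0031279998279223}
scene 379.26517047252764 316.39058443430866 200.0695720751675 [ 2.06133926  0.54295627 -0.30736637] [-479.36603272   -6.41035186 1036.12758849]
top 459.29999829914374 316.888529887698 200.74297652201474 [ 2.20112713 -2.15533361  0.06564219] [ 26.25963277 567.39708008 995.38618578]
wrist 309.70691628693146 314.37659734251855 203.33139544409673 [-2.36250671  1.71040141  0.23024027] [-623.40650699  -33.53458897  376.99573557]
```

View pics/scene0.png

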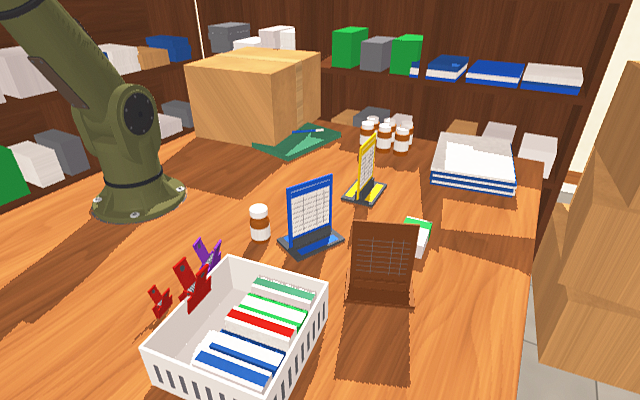

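View pics/top0.png

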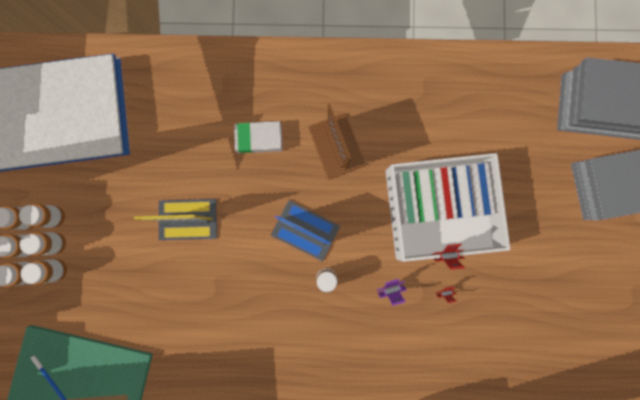

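View pics/wrist0.png

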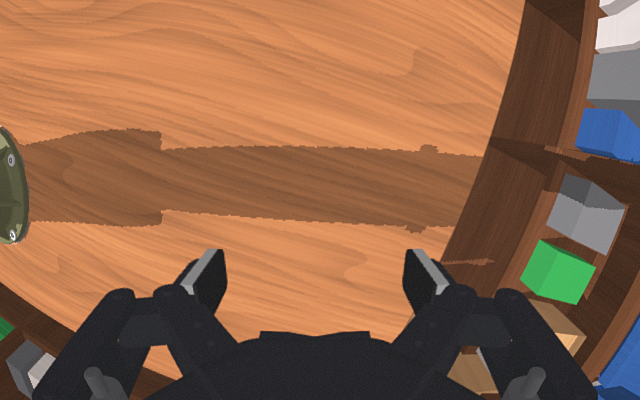

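Scene: candidates for the clip are the large red one on the basket rim (scene 198,288; top 450,257), a small red one standing in front (scene 160,300; top 447,294) and a purple one (scene 207,252; top 393,291). I choose the large red one on the rim. The blue board is at top (306,232), with brown (338,140) and yellow (188,218) look-alikes.

Run:
```python
from h import *
s=snap('top'); c=s['color']; 
cv2.imwrite('pics/crop_top.png',cv2.resize(c[180:320,260:520,::-1],None,fx=3,fy=3,interpolation=cv2.INTER_CUBIC))
hsv=cv2.cvtColor(c,cv2.COLOR_RGB2HSV)
q=snap('scene'); cv2.imwrite('pics/crop_scene.png',cv2.resize(q['color'][160:340,130:350,::-1],None,fx=3,fy=3,interpolation=cv2.INTER_CUBIC))
R,_=cv2.Rodrigues(s['rvec']); print('C',-R.T@s['tvec']);print(R.round(3))
R,_=cv2.Rodrigues(q['rvec']); print('C',-R.T@q['tvec'])
for nm,z,px in [('clip',None,[(450,257)]),('small',None,[(447,294)]),('purple',None,[(393,291)]),('board',None,[(280,219),(306,232),(330,243)]),('cap',None,[(326,281)]),('rim',85,[(388,167),(498,156),(509,249),(400,260)])]:
  for p in px: print(nm,p,world(s,p[0],p[1]).round(1), world(s,p[0],p[1],z).round(1) if z else '')
# red mask point clouds
m=((hsv[:,:,0]<8)|(hsv[:,:,0]>172))&(hsv[:,:,1]>150)&(hsv[:,:,2]>60)
n,l,st,ce=cv2.connectedComponentsWithStats(m.astype(np.uint8))
for i in range(1,n):
  if st[i,4]>30:
    v,u=np.nonzero(l==i); P=world(s,u,v); print(st[i],P.min(0).round(),P.max(0).round(),np.median(P,0).round(1))
```

```text
C [ 493.02501889   24.73554084 1034.28098571]
[[ 0.021 -1.    -0.012]
 [-0.997 -0.021 -0.073]
 [ 0.073  0.013 -0.997]]
C [ 856.13997391 -536.58343266  531.50336822]
clip (450, 257) [[ 452.6 -235.1   94. ]] 
small (447, 294) [[ 368.9 -249.9   17.2]] 
purple (393, 291) [[ 375.2 -129.1   37.7]] 
board (280, 219) [[520.3 105.9 159.5]] 
board (306, 232) [[496.6  55.8 159.7]] 
board (330, 243) [[474.1   7.2  11.1]] 
cap (326, 281) [[397.8  15.2  84.4]] 
rim (388, 167) [[ 640.5 -113.8   51.3]] [[ 635.4 -109.    85. ]]
rim (498, 156) [[ 678.4 -369.7   -1.2]] [[ 663.  -336.9   85. ]]
rim (509, 249) [[ 469.3 -391.     3. ]] [[ 471.1 -357.9   85. ]]
rim (400, 260) [[ 439.6 -149.5    2. ]] [[ 443.9 -135.5   85. ]]
[442 168  10  50 240] [ 493. -243.   70.] [ 637.   25. 1034.] [ 584.5 -232.8   74.9]
[444 245  15   7  77] [ 464. -256.   77.] [ 478. -220.  138.] [ 469.2 -234.1  106.9]
[435 257  29  13 164] [ 422. -288.   -3.] [ 453. -206.  138.] [ 442.1 -235.3  110.5]
[443 286  11   5  33] [ 376. -268.   -1.] [ 390. -236.   57.] [ 382.3 -247.2   39.2]
[444 292  12  11  66] [ 349. -268.   -2.] [ 373. -241.   56.] [ 362.4 -250.2   38.5]
```

View pics/crop_top.png

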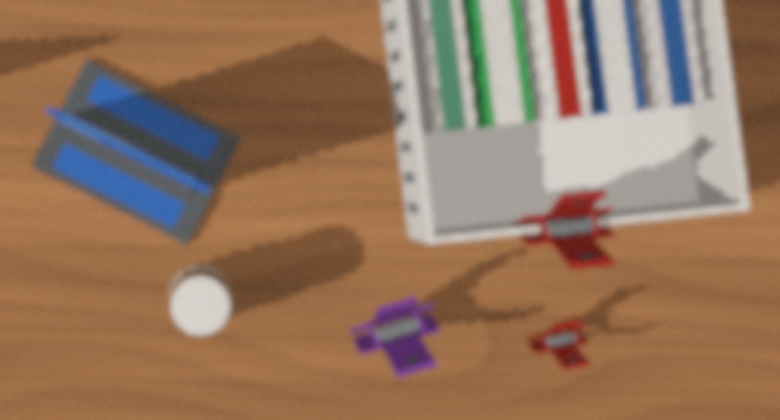

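View pics/crop_scene.png

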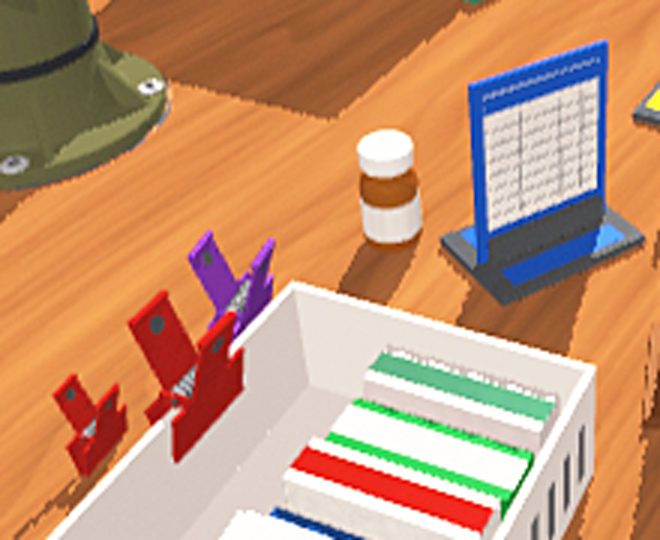

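Confirmed: the large red clip (crop centre) bites the front rim; the small red and purple ones stand in front. Now I'll measure the clip, rim and blue board edge precisely.

Run:
```python
from h import *
def line(P,nm):
    c=P[:,:2].mean(0); vx,vy,x0,y0=cv2.fitLine(P[:,:2].astype(np.float32),cv2.DIST_HUBER,0,.01,.01).ravel()
    if vy<0: vx,vy=-vx,-vy
    t=(P[:,:2]-[x0,y0])@[vx,vy]; r=(P[:,:2]-[x0,y0])@[-vy,vx]
    mid=np.array([x0,y0])+np.array([vx,vy])*(t.min()+t.max())/2
    print(nm,len(P),'yaw',round(float(np.arctan2(-vx,vy)),3),'mid',mid.round(1),'len',round(float(np.ptp(t)),1),'res',r.std().round(2),'z',np.median(P[:,2]).round(1))
V,U=np.mgrid[0:400,0:640]
for n in('top','scene'):
  s=snap(n); hsv=cv2.cvtColor(s['color'],cv2.COLOR_RGB2HSV)
  ok=(s['range_z']>0)
  P=world(s,U.ravel(),V.ravel()).reshape(400,640,3)
  X,Y,Z=P[...,0],P[...,1],P[...,2]; H,S,Vv=hsv[...,0],hsv[...,1],hsv[...,2]
  print(n)
  blue=ok&(H>100)&(H<130)&(S>120)&(X>400)&(X<600)&(Y>-60)&(Y<160)
  line(P[blue&(Z>145)&(Z<168)],'bluetop' )
  if n=='scene': line(P[blue&(Z>60)&(Z<168)],'blueface' )
  rim=ok&(S<60)&(abs(Z-85)<4)&(X>435)&(X<490)&(Y<-120)&(Y>-370)
  line(P[rim],'rim')
  red=ok&((H<8)|(H>172))&(S>150)&(abs(X-455)<45)&(abs(Y+235)<45)&(Z>60)
  for a,b in((85,100),(100,112),(112,124),(124,140)):
    k=red&(Z>a)&(Z<=b); 
    if k.sum()>5: print(a,b,k.sum(),P[k].min(0).round(),P[k].max(0).round(),P[k].mean(0).round(1))
  coil=ok&(S<90)&(abs(X-455)<15)&(abs(Y+235)<25)&(Z>88)&(Z<105)
  if coil.sum()>5: line(P[coil],'coil')
  cap=ok&(abs(X-397)<30)&(abs(Y-15)<30)&(Z>78)
  print('cap',P[cap].min(0).round(),P[cap].max(0).round())
```

```text
top
bluetop 150 yaw -0.442 mid [499.8  60.5] len 104.7 res 1.54 z 158.4
rim 262 yaw 0.119 mid [ 459.7 -248. ] len 220.9 res 10.72 z 85.2
85 100 75 [ 444. -262.   85.] [ 469. -206.  100.] [ 454.2 -234.5   93. ]
100 112 56 [ 441. -249.  100.] [ 471. -222.  112.] [ 453.2 -234.3  106. ]
112 124 49 [ 436. -249.  112.] [ 476. -221.  124.] [ 451.5 -233.9  118. ]
124 140 56 [ 431. -249.  125.] [ 478. -220.  138.] [ 444.2 -234.9  133.5]
coil 93 yaw 0.099 mid [ 457.9 -235.4] len 49.2 res 4.07 z 94.5
cap [378.  -3.  79.] [416.  34.  90.]
scene
bluetop 225 yaw -0.443 mid [501.2  60.7] len 115.8 res 1.26 z 152.3
blueface 642 yaw -0.448 mid [501.7  60.4] len 115.8 res 1.3 z 139.1
rim 359 yaw 0.121 mid [ 459.1 -250.6] len 221.6 res 10.18 z 82.6
85 100 251 [ 442. -267.   85.] [ 471. -206.  100.] [ 455.9 -241.5   91.4]
100 112 160 [ 437. -253.  100.] [ 475. -221.  112.] [ 450.4 -238.2  105.9]
112 124 130 [ 432. -253.  112.] [ 479. -223.  124.] [ 449.5 -239.2  117.4]
124 140 155 [ 429. -253.  124.] [ 482. -219.  134.] [ 454.9 -237.9  129.8]
coil 42 yaw 0.152 mid [ 456.9 -238.6] len 32.4 res 3.56 z 92.0
cap [377. -10.  78.] [416.  31.  85.]
```

```bash
cat >> h.py <<'E'
from scipy.spatial.transform import Rotation as Ro
def plan(target,yaw):
    "target TCP, wanted yaw of clip; tool x down, tool y along +-(cos yaw,sin yaw)"
    o=observe(); q=o['tool_rot']; R=Ro.from_quat([q[1],q[2],q[3],q[0]]).as_matrix()
    ty=R[:,1]; a=np.arctan2(ty[1],ty[0]); d=[(yaw+k*np.pi)-a for k in(-1,0,1)]
    d=[(x+np.pi)%(2*np.pi)-np.pi for x in d]; dy=sorted(set(np.round(d,4)),key=abs)
    sh=R.T@(np.array(target)-o['tool_pos'])/10
    print('t',round(o['t'],2),'pos',o['tool_pos'].round(1),'toolx',R[:,0].round(3),'tooly',ty.round(3),'yaw now',round(float(a),3))
    print('world yaw changes',dy,'-> turn about tool x =', [-x for x in dy],'j7',o['qpos'][6].round(3))
    print('shift in present tool axes cm',sh.round(2),'F',o['ft_force'].round(1),'width',round(o['width'],3))
    return R,sh,dy
E
python3 - <<'E'
from h import *
plan([455.3,-237,200],0.12)
E
```

```text
t 0.35 pos [ 195.3 -593.6  231.1] toolx [-0.  0. -1.] tooly [ 0.313 -0.95  -0.   ] yaw now -1.253
world yaw changes [np.float64(1.373), np.float64(-1.7686)] -> turn about tool x = [np.float64(-1.373), np.float64(1.7686)] j7 -0.155
shift in present tool axes cm [  3.12 -25.75 -35.84] F [ 0.3  0.7 -0.1] width 0.997
```

Emit:
{"method": "jog_arm", "body": {"rows": [0,-2.6,-3.6,0,0,-2.6,-3.6,0,0,-2.6,-3.6,0,0,-2.6,-3.6,0,0,-2.6,-3.6,0], "claw": -1, "newtons": 60}}

```text
t: 0.98
tool_pos: [326.4, -412.8, 231.5]
tool_rot: [0.112, 0.698, 0.112, -0.698]
ft_force: [0.1, -1.4, 0.1]
width: 1.001
```

Emit:
{"method": "jog_arm", "body": {"rows": [0,-2.6,-3.6,0,0,-2.6,-3.6,0,0,-2.6,-3.6,0,0,-2.6,-3.6,0,0,-2.3,-3.4,0]}}

```text
t: 1.6
tool_pos: [455.9, -236.3, 231.5]
tool_rot: [0.112, 0.698, 0.112, -0.698]
ft_force: [-0.5, -0.0, 0.2]
width: 1.002
```

Emit:
{"method": "jog_arm", "body": {"rows": [0,0,0,-0.17,0,0,0,-0.17,0,0,0,-0.17,0,0,0,-0.17,0,0,0,-0.17]}}

```text
t: 2.22
tool_pos: [455.0, -237.7, 231.4]
tool_rot: [0.391, 0.589, 0.391, -0.589]
ft_force: [-0.3, 0.2, 0.3]
width: 0.996
```

Emit:
{"method": "jog_arm", "body": {"rows": [0,0,0,-0.17,0,0,0,-0.17,0,0,0,-0.18,0,0,0,0]}}

```text
t: 2.72
tool_pos: [454.9, -237.9, 231.2]
tool_rot: [0.528, 0.47, 0.528, -0.47]
ft_force: [-0.7, 0.0, 0.7]
width: 1.001
```

Run:
```python
from h import *
plan([455.3,-237,200],0.12)
s=snap('wrist','wrist1.png'); t=snap('top','top1.png')
```

```text
t 2.73 pos [ 454.9 -237.9  231.2] toolx [ 0.  0. -1.] tooly [0.993 0.115 0.   ] yaw now 0.116
world yaw changes [np.float64(0.0045), np.float64(-3.1371)] -> turn about tool x = [np.float64(-0.0045), np.float64(3.1371)] j7 0.248
shift in present tool axes cm [ 3.12  0.05 -0.08] F [-0.7  0.   0.7] width 1.001
```

View pics/wrist1.png

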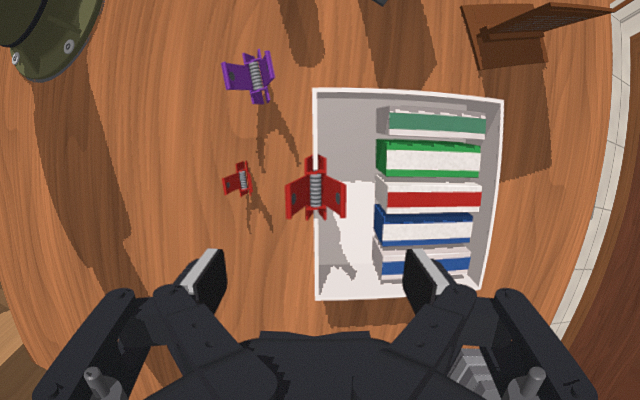

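The clip sits centred between the pads in the wrist view: coil (316,190), handle ends at 286 and 346. A ray check follows.

```bash
cat >> h.py <<'E'
def wray(s,uv,z):
    K=np.array([[s['fx'],0,s['cx']],[0,s['fy'],s['cy']],[0,0,1.]])
    n=cv2.fisheye.undistortPoints(np.array(uv,np.float64).reshape(-1,1,2),K,np.zeros(4)).reshape(-1,2)
    d=np.c_[n,np.ones(len(n))]; R,_=cv2.Rodrigues(np.array(s['rvec'],float)); t=np.array(s['tvec'],float).reshape(3)
    C=-t@R; D=d@R; return C+D*((z-C[2])/D[:,2])[:,None]
E
python3 - <<'E'
from h import *
s=snap('wrist'); c=s['color']; cv2.imwrite('pics/w1c.png',cv2.resize(c[140:240,250:380,::-1],None,fx=6,fy=6,interpolation=cv2.INTER_CUBIC))
print('coil ends top',wray(s,[(316,172),(316,208)],93).round(1))
print('handle tops z134',wray(s,[(286,199),(346,199)],134).round(1))
print('rim',wray(s,[(315,91),(316,298)],85).round(1))
E
```

```text
coil ends top [[ 454.2 -217.    93. ]
 [ 458.1 -251.1   93. ]]
handle tops z134 [[ 431.9 -234.5  134. ]
 [ 479.5 -229.1  134. ]]
rim [[ 444.9 -143.1   85. ]
 [ 470.  -355.    85. ]]
```

View pics/w1c.png

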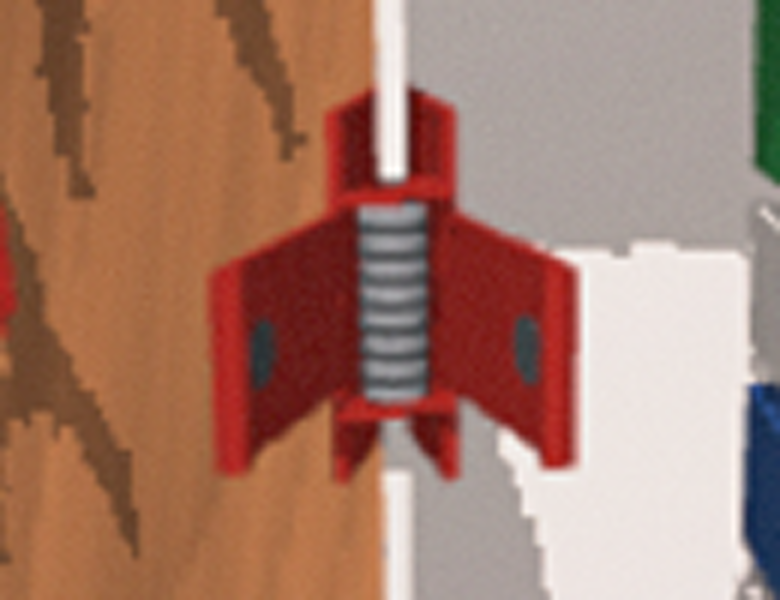

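Emit:
{"method": "jog_arm", "body": {"rows": [1.0,0.1,-0.3,0,3.0,0,0,0,3.0,0,0,0,3.0,0,0,0,2.4,0,0,0]}}

```text
t: 3.5
tool_pos: [455.2, -234.0, 105.6]
tool_rot: [0.528, 0.47, 0.529, -0.47]
ft_force: [0.2, 0.1, -0.4]
width: 1.001
```

Emit:
{"method": "jog_arm", "body": {"rows": [0.4,0,0,0,0,0,0,0]}}

```text
t: 3.75
tool_pos: [455.9, -234.3, 103.4]
tool_rot: [0.528, 0.47, 0.528, -0.47]
ft_force: [-0.2, -0.5, -0.4]
width: 1.004
```

Run:
```python
from h import *
plan([456,-235,102.5],0.118)
s=snap('wrist','wrist2.png'); t=snap('scene','scene2.png')
cv2.imwrite('pics/s2c.png',cv2.resize(t['color'][160:340,130:350,::-1],None,fx=3,fy=3,interpolation=cv2.INTER_CUBIC))
```

```text
t 3.75 pos [ 455.9 -234.3  103.4] toolx [-0.  0. -1.] tooly [0.993 0.117 0.   ] yaw now 0.117
world yaw changes [np.float64(0.0011), np.float64(-3.1405)] -> turn about tool x = [np.float64(-0.0011), np.float64(3.1405)] j7 0.103
shift in present tool axes cm [0.09 0.   0.07] F [-0.2 -0.5 -0.4] width 1.004
```

View pics/wrist2.png

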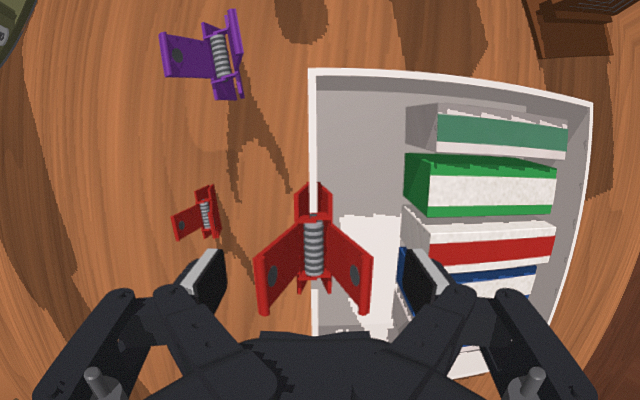

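View pics/s2c.png

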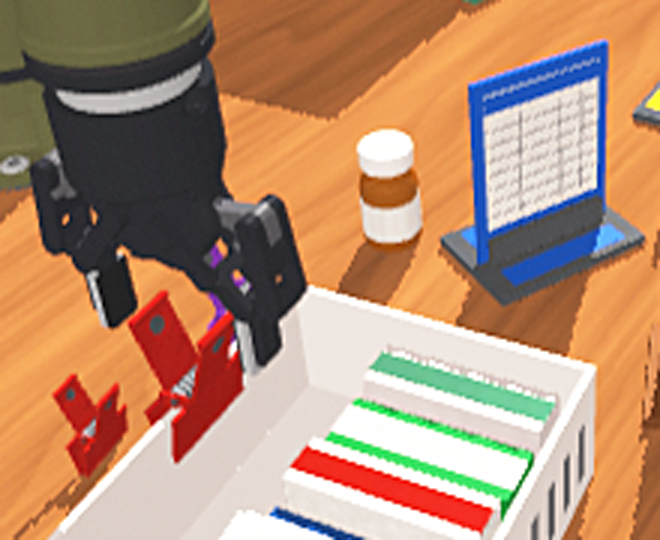

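Run:
```python
from h import *
s=snap('wrist')
print(wray(s,[(372,259),(366,313),(256,258),(261,313)],134).round(1))
print('coil',wray(s,[(314,222),(314,275)],94).round(1))
```

```text
[[ 477.9 -218.2  134. ]
 [ 480.4 -244.8  134. ]
 [ 431.4 -223.1  134. ]
 [ 434.6 -250.2  134. ]]
coil [[ 454.4 -218.6   94. ]
 [ 458.  -249.5   94. ]]
```

Aligned within 0.5 mm. Closing.

Emit:
{"method": "jog_arm", "body": {"rows": [0,0,0,0,0,0,0,0,0,0,0,0], "claw": 1, "newtons": 40}}

```text
t: 4.28
tool_pos: [456.7, -234.9, 104.2]
tool_rot: [0.529, 0.47, 0.528, -0.47]
ft_force: [0.1, -0.4, 9.9]
width: 0.377
```

Emit:
{"method": "jog_arm", "body": {"rows": [0,0,0,0,0,0,0,0,0,0,0,0,0,0,0,0,0,0,0,0]}}

```text
t: 4.9
tool_pos: [456.5, -235.0, 104.8]
tool_rot: [0.529, 0.47, 0.527, -0.47]
ft_force: [-2.4, 0.9, 14.1]
width: 0.209
```

Run:
```python
from h import *
plan([456,-234,102.5],0.118)
s=snap('wrist','wrist3.png'); t=snap('scene','scene3.png')
cv2.imwrite('pics/s3c.png',cv2.resize(t['color'][160:340,130:350,::-1],None,fx=3,fy=3,interpolation=cv2.INTER_CUBIC))
```

```text
t 4.9 pos [ 456.5 -235.   104.8] toolx [ 0.002 -0.002 -1.   ] tooly [0.993 0.117 0.002] yaw now 0.117
world yaw changes [np.float64(0.0012), np.float64(-3.1404)] -> turn about tool x = [np.float64(-0.0012), np.float64(3.1404)] j7 0.104
shift in present tool axes cm [ 0.23 -0.04 -0.1 ] F [-2.4  0.9 14.1] width 0.209
```

View pics/wrist3.png

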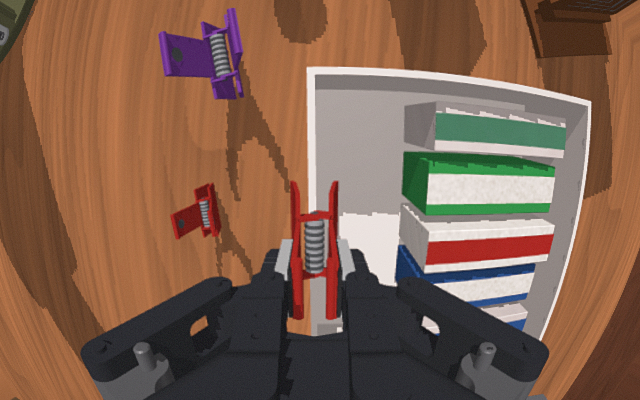

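View pics/s3c.png

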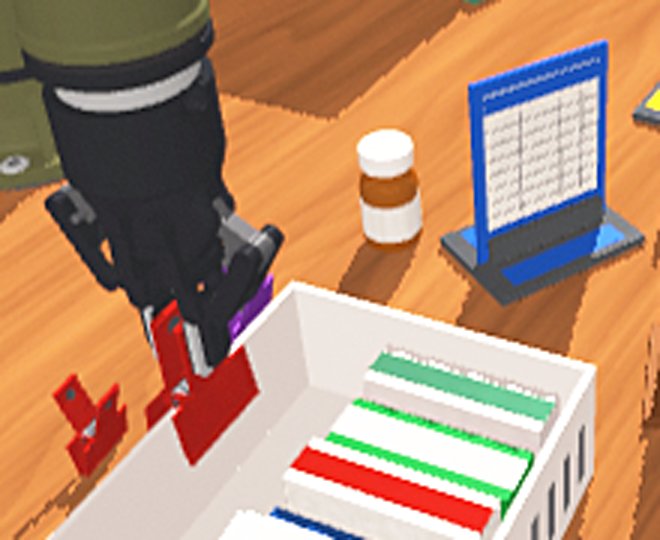

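Squeezed: both handles parallel, jaws spread astride the rim (coil at 315,245 in the wrist view). Lifting.

Emit:
{"method": "jog_arm", "body": {"rows": [-0.5,0,0,0,-1,0,0,0,-1.5,0,0,0,-1.5,0,0,0,-0.5,0,0,0]}}

```text
t: 5.62
tool_pos: [456.3, -234.8, 154.7]
tool_rot: [0.529, 0.47, 0.528, -0.47]
ft_force: [1.4, -0.1, -1.4]
width: 0.211
```

Run:
```python
from h import *
plan([456,-234,230],0.118)
s=snap('wrist','wrist4.png'); t=snap('scene','scene4.png')
cv2.imwrite('pics/s4c.png',cv2.resize(t['color'][120:340,130:350,::-1],None,fx=3,fy=3,interpolation=cv2.INTER_CUBIC)[:600])
```

```text
t 5.62 pos [ 456.3 -234.8  154.7] toolx [ 0.002 -0.001 -1.   ] tooly [0.993 0.117 0.002] yaw now 0.117
world yaw changes [np.float64(0.0012), np.float64(-3.1404)] -> turn about tool x = [np.float64(-0.0012), np.float64(3.1404)] j7 0.164
shift in present tool axes cm [-7.53 -0.01 -0.08] F [ 1.4 -0.1 -1.4] width 0.211
```

View pics/wrist4.png

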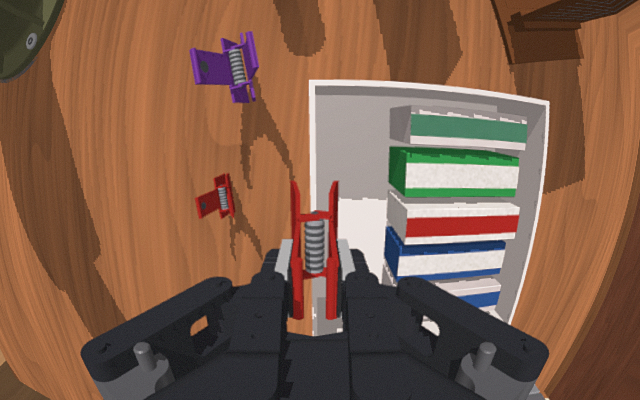

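View pics/s4c.png

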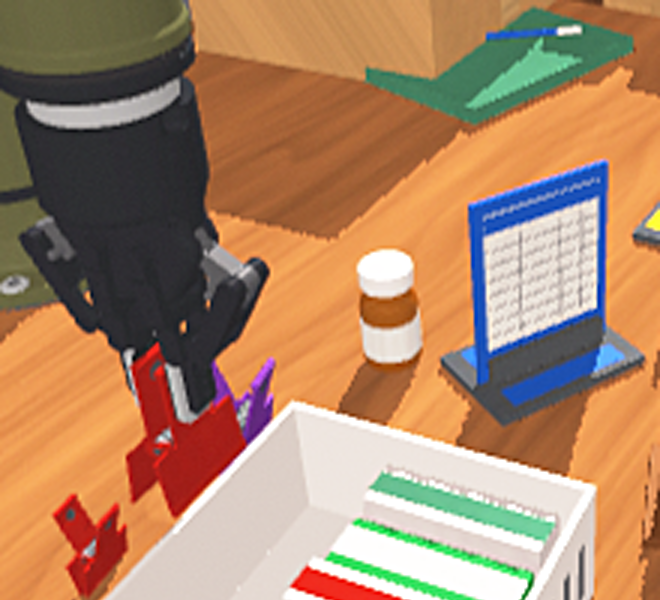

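Clip is off the rim, unmoved in the grip, jaws spread. Lifting further, then across.

Emit:
{"method": "jog_arm", "body": {"rows": [-1.5,0,0,0,-2.0,0,0,0,-2.0,0,0,0,-2.0,0,0,0,-0.5,0,0,0]}}

```text
t: 6.35
tool_pos: [456.3, -234.6, 234.7]
tool_rot: [0.529, 0.47, 0.528, -0.47]
ft_force: [-0.6, -0.2, -0.9]
width: 0.207
```

Emit:
{"method": "jog_arm", "body": {"rows": [0,0.5,-1.9,0,0,0.8,-2.9,0,0,0.8,-2.9,0,0,0.8,-2.9,0,0,0.8,-2.9,0]}}

```text
t: 6.98
tool_pos: [476.1, -93.8, 232.5]
tool_rot: [0.528, 0.469, 0.529, -0.47]
ft_force: [1.4, -0.5, -1.2]
width: 0.212
```

Emit:
{"method": "jog_arm", "body": {"rows": [0,0.8,-2.9,0,0,0.8,-2.9,0,0,0.8,-2.9,0,0,0.8,-2.9,0,0,0.5,-1.9,0]}}

```text
t: 7.6
tool_pos: [496.7, 45.2, 232.6]
tool_rot: [0.528, 0.469, 0.53, -0.469]
ft_force: [0.0, 0.9, -0.7]
width: 0.211
```

Emit:
{"method": "jog_arm", "body": {"rows": [0,0,0,0.11,0,0,0,0.15,0,0,0,0.15,0,0,0,0.1,0,0,0,0.05]}}

```text
t: 8.22
tool_pos: [496.6, 43.6, 232.5]
tool_rot: [-0.377, -0.597, -0.378, 0.598]
ft_force: [1.1, 0.2, -0.5]
width: 0.213
```

Run:
```python
from h import *
plan([500.3,60.5,230],-0.443)
s=snap('wrist','wrist5.png'); t=snap('scene','scene5.png')
cv2.imwrite('pics/s5c.png',cv2.resize(t['color'][80:270,200:440,::-1],None,fx=3,fy=3,interpolation=cv2.INTER_CUBIC))
```

```text
t 8.22 pos [496.6  43.6 232.5] toolx [-0.002  0.    -1.   ] tooly [ 0.903 -0.429 -0.002] yaw now -0.444
world yaw changes [np.float64(0.0008), np.float64(-3.1408)] -> turn about tool x = [np.float64(-0.0008), np.float64(3.1408)] j7 -0.832
shift in present tool axes cm [ 0.25 -0.39 -1.69] F [ 1.1  0.2 -0.5] width 0.213
```

View pics/wrist5.png

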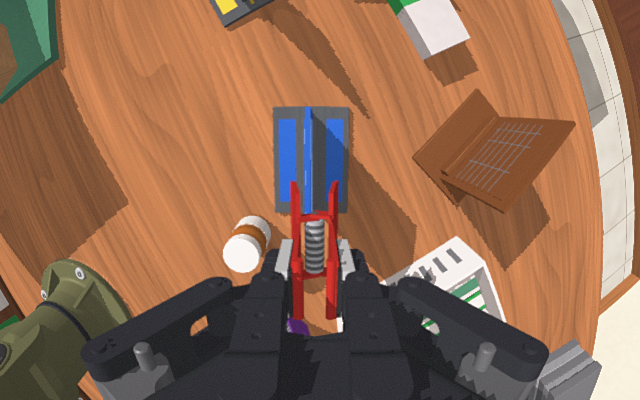

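View pics/s5c.png

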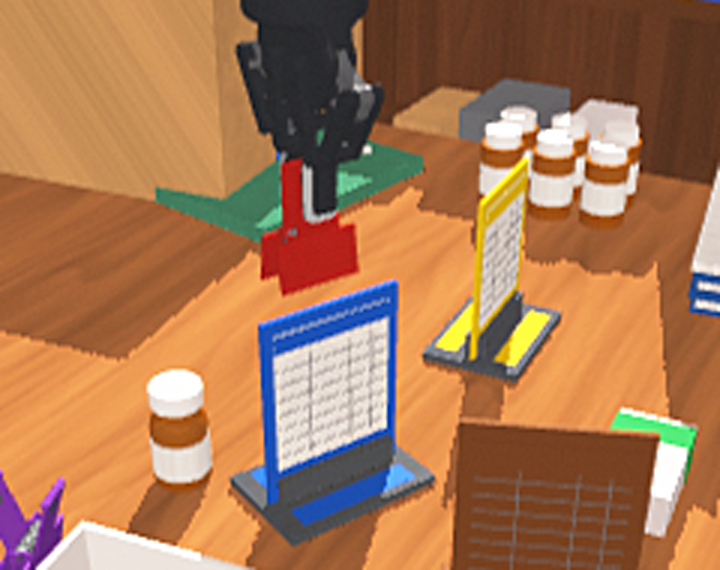

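Run:
```python
from h import *
s=snap('wrist'); c=s['color']; cv2.imwrite('pics/w5c.png',cv2.resize(c[95:235,260:370,::-1],None,fx=4,fy=4,interpolation=cv2.INTER_NEAREST))
print('range along board col',[(v,s['range_z'][v,308].round(0),s['range_z'][v,304].round(0)) for v in range(104,220,12)])
```

```text
range along board col [(104, np.float32(355.0), np.float32(357.0)), (116, np.float32(209.0), np.float32(353.0)), (128, np.float32(211.0), np.float32(222.0)), (140, np.float32(213.0), np.float32(225.0)), (152, np.float32(216.0), np.float32(228.0)), (164, np.float32(217.0), np.float32(230.0)), (176, np.float32(219.0), np.float32(232.0)), (188, np.float32(222.0), np.float32(234.0)), (200, np.float32(224.0), np.float32(237.0)), (212, np.float32(227.0), np.float32(238.0))]
```

View pics/w5c.png

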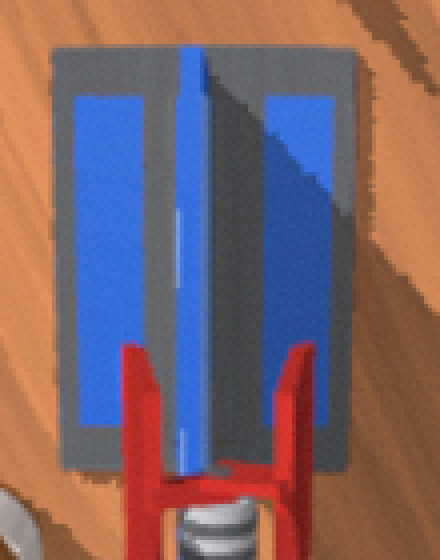

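Run:
```python
from h import *
s=snap('wrist')
P=wray(s,[(308.8,119),(308.3,205)],158); print(P.round(1))
d=P[0,:2]-P[1,:2]; d/=np.linalg.norm(d); print('yaw',np.arctan2(-d[0],d[1]),'mid from far end',P[0,:2]-57.5*d)
# clip: jaw upper-end corners in image, mid of jaws/coil
print('coil at tcp-14.8+5',wray(s,[(314.5,222),(314.5,275)],observe()['tool_pos'][2]-9.8).round(1), observe()['tool_pos'])
# jaw tips far corners, z= mouth
print('jaw far corners',wray(s,[(295,183),(334.5,183)],observe()['tool_pos'][2]-46.8).round(1))
g=cv2.resize(s['color'][170:330,270:360,::-1],None,fx=4,fy=4,interpolation=cv2.INTER_CUBIC)[:600]; cv2.imwrite('pics/w5d.png',g)
t=snap('top'); c=t['color']; hsv=cv2.cvtColor(c,cv2.COLOR_RGB2HSV)
cv2.imwrite('pics/t5.png',cv2.resize(c[180:310,240:400,::-1],None,fx=4,fy=4,interpolation=cv2.INTER_CUBIC))
```

```text
[[522.2 107.3 158. ]
 [495.4  51.8 158. ]]
yaw -0.450163091550099 mid from far end [497.1921919   55.51339058]
coil at tcp-14.8+5 [[503.4  58.1 223. ]
 [490.2  30.1 223. ]] [497.04424694  43.06372957 232.80143946]
jaw far corners [[497.9  75.  186. ]
 [520.1  64.5 186. ]]
```

View pics/w5d.png

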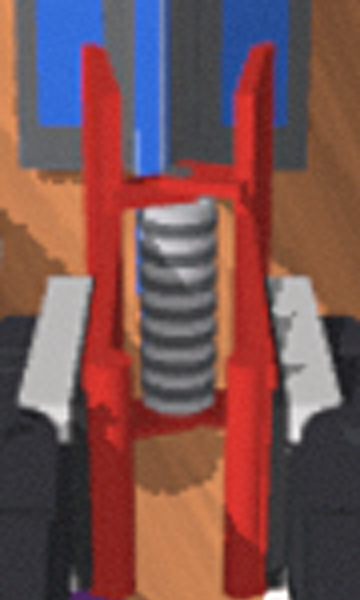

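Emit:
{"method": "jog_arm", "body": {"rows": [0,-0.2,-0.5,0,0,-0.2,-0.6,0,0,-0.1,-0.3,0,0,0,0,0]}}

```text
t: 8.98
tool_pos: [499.2, 57.4, 233.3]
tool_rot: [0.378, 0.598, 0.378, -0.597]
ft_force: [0.3, 0.7, -0.8]
width: 0.214
```

Run:
```python
from h import *
plan([499,58,190],-0.445)
s=snap('wrist')
cv2.imwrite('pics/w6.png',cv2.resize(s['color'][110:300,240:390,::-1],None,fx=3,fy=3,interpolation=cv2.INTER_CUBIC))
```

```text
t 8.97 pos [499.2  57.4 233.3] toolx [ 0.  0. -1.] tooly [ 0.904 -0.428 -0.   ] yaw now -0.442
world yaw changes [np.float64(-0.0028), np.float64(3.1388)] -> turn about tool x = [np.float64(0.0028), np.float64(-3.1388)] j7 -0.86
shift in present tool axes cm [ 4.33 -0.04 -0.04] F [ 0.3  0.7 -0.8] width 0.214
```

View pics/w6.png

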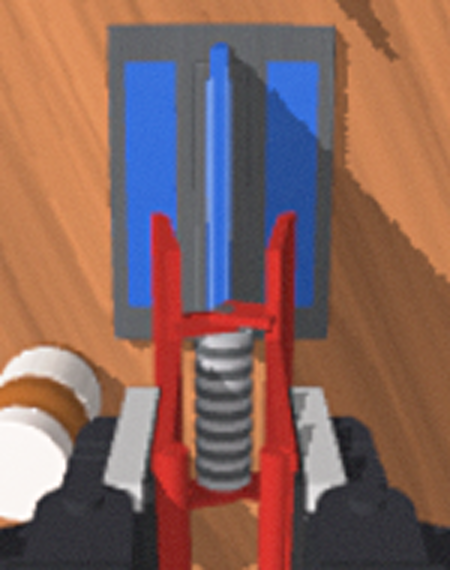

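Board edge (col 313.7) is centred between the jaws (col 315). Lowering.

Emit:
{"method": "jog_arm", "body": {"rows": [0.8,0,0,0,0.8,0,0,0,0.8,0,0,0,0.4,0,0,0,0,0,0,0]}}

```text
t: 9.65
tool_pos: [499.0, 56.9, 204.9]
tool_rot: [-0.378, -0.597, -0.378, 0.598]
ft_force: [0.3, 0.0, -0.5]
width: 0.209
```

Run:
```python
from h import *
plan([499,58,190],-0.445)
s=snap('wrist')
cv2.imwrite('pics/w7.png',cv2.resize(s['color'][80:280,240:390,::-1],None,fx=3,fy=3,interpolation=cv2.INTER_CUBIC))
t=snap('scene')
cv2.imwrite('pics/s7.png',cv2.resize(t['color'][100:270,230:390,::-1],None,fx=3.5,fy=3.5,interpolation=cv2.INTER_CUBIC))
```

```text
t 9.65 pos [499.   56.9 204.9] toolx [-0.001  0.    -1.   ] tooly [ 0.903 -0.429 -0.001] yaw now -0.443
world yaw changes [np.float64(-0.002), np.float64(3.1396)] -> turn about tool x = [np.float64(0.002), np.float64(-3.1396)] j7 -0.885
shift in present tool axes cm [ 1.49 -0.04 -0.1 ] F [ 0.3  0.  -0.5] width 0.209
```

View pics/w7.png

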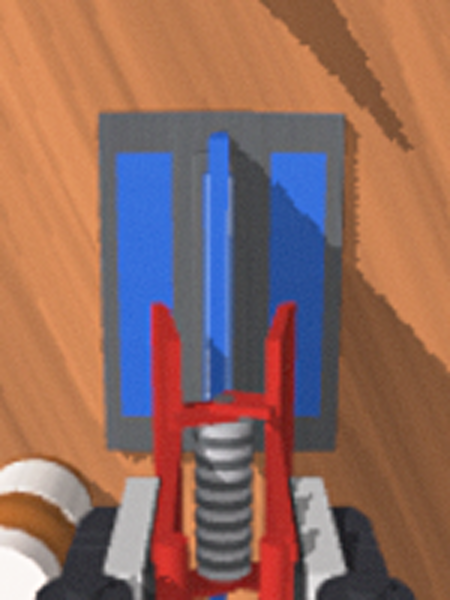

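View pics/s7.png

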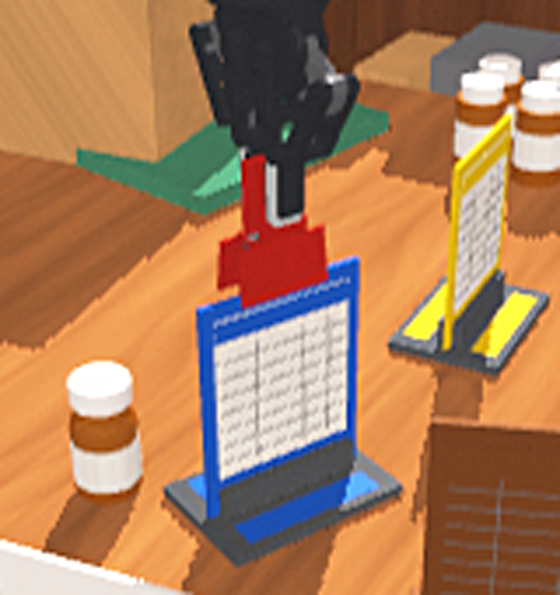

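Emit:
{"method": "jog_arm", "body": {"rows": [0.3,-0.1,-0.1,0,0.5,0,0,0,0.5,0,0,0,0.2,0,0,0,0,0,0,0]}}

```text
t: 10.38
tool_pos: [498.6, 58.3, 190.1]
tool_rot: [-0.378, -0.598, -0.378, 0.598]
ft_force: [0.7, 0.1, -0.8]
width: 0.215
```

Run:
```python
from h import *
plan([499,58,190],-0.445)
s=snap('wrist')
cv2.imwrite('pics/w8.png',cv2.resize(s['color'][60:260,240:390,::-1],None,fx=3,fy=3,interpolation=cv2.INTER_CUBIC))
t=snap('scene','scene8.png')
cv2.imwrite('pics/s8.png',cv2.resize(t['color'][100:270,230:390,::-1],None,fx=3.5,fy=3.5,interpolation=cv2.INTER_CUBIC))
snap('top','top8.png')
# lowest visible red (front jaw bottom) by range in scene
hsv=cv2.cvtColor(t['color'],cv2.COLOR_RGB2HSV); V,U=np.mgrid[0:400,0:640]
P=world(t,U.ravel(),V.ravel()).reshape(400,640,3)
red=((hsv[...,0]<8)|(hsv[...,0]>172))&(hsv[...,1]>150)&(abs(P[...,0]-500)<60)&(abs(P[...,1]-60)<60)&(P[...,2]>110)
print('red z range',P[red].min(0).round(1),P[red].max(0).round(1))
j=red&(P[...,2]<165); p=P[j]; d=np.array([.429,.903]); n=np.array([.903,-.429])
al=p[:,:2]@d; print('jaw along-range mid',((al.min()+al.max())/2).round(1),'board mid',(np.array([500.3,60.5])@d).round(1))
blue=(hsv[...,0]>100)&(hsv[...,0]<130)&(hsv[...,1]>120)&(abs(P[...,0]-500)<70)&(abs(P[...,1]-60)<80)&(P[...,2]>60)
b=P[blue]; al=b[:,:2]@d; print('board now along mid',((al.min()+al.max())/2).round(1),'normal med',np.median(b[:,:2]@n).round(1),'before',(np.array([501.5,60.5])@n).round(1),'ztop',b[:,2].max().round(1))
```

```text
t 10.38 pos [498.6  58.3 190.1] toolx [-0.  0. -1.] tooly [ 0.903 -0.429 -0.   ] yaw now -0.443
world yaw changes [np.float64(-0.0021), np.float64(3.1395)] -> turn about tool x = [np.float64(0.0021), np.float64(-3.1395)] j7 -0.901
shift in present tool axes cm [0.01 0.05 0.01] F [ 0.7  0.1 -0.8] width 0.215
red z range [475.3  21.6 143.3] [524.   88.7 223.9]
jaw along-range mid 264.4 board mid 269.3
board now along mid 270.4 normal med 426.8 before 426.9 ztop 386.6
```

View pics/w8.png

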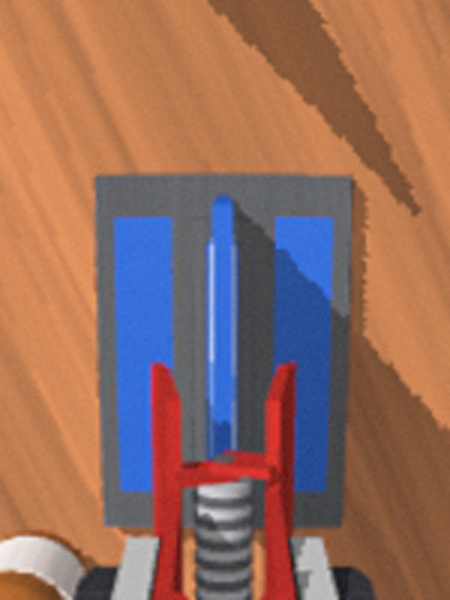

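View pics/s8.png

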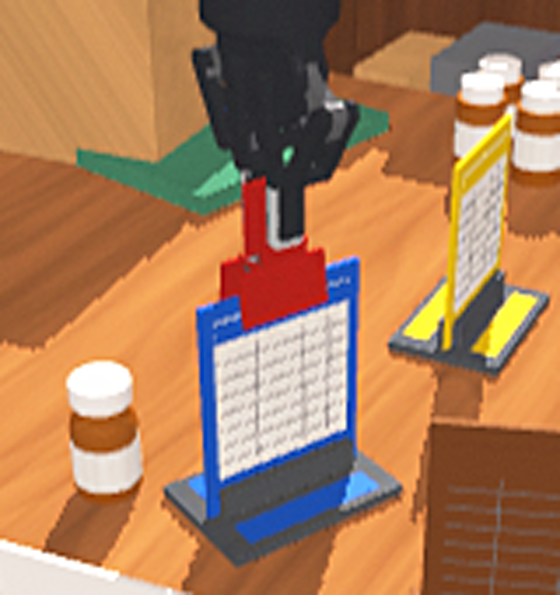

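Emit:
{"method": "jog_arm", "body": {"rows": [0,0,-0.2,0,0,0,-0.2,0,0,0,0,0,0,0,0,0,0,0,0,0]}}

```text
t: 11.15
tool_pos: [500.4, 61.9, 190.3]
tool_rot: [-0.378, -0.598, -0.378, 0.598]
ft_force: [-0.0, -0.6, -1.6]
width: 0.213
```

Run:
```python
from h import *
plan([500,60,190],-0.445)
s=snap('wrist','wrist9.png')
cv2.imwrite('pics/w9.png',cv2.resize(s['color'][60:260,240:390,::-1],None,fx=3,fy=3,interpolation=cv2.INTER_CUBIC))
t=snap('top'); V,U=np.mgrid[0:400,0:640]; P=world(t,U.ravel(),V.ravel()).reshape(400,640,3); hsv=cv2.cvtColor(t['color'],cv2.COLOR_RGB2HSV)
rim=(hsv[...,1]<60)&(abs(P[...,2]-85)<4)&(P[...,0]>435)&(P[...,0]<490)&(P[...,1]<-120)&(P[...,1]>-370)
print('rim mean',P[rim].mean(0).round(1), 'basket cam corners y-range',P[rim][:,1].min(),P[rim][:,1].max())
cap=(abs(P[...,0]-397)<30)&(abs(P[...,1]-15)<30)&(P[...,2]>78)&(P[...,2]<92)
print('cap',P[cap].min(0).round(),P[cap].max(0).round())
cv2.imwrite('pics/top9.png',t['color'][:,:,::-1])
```

```text
t 11.15 pos [500.4  61.9 190.3] toolx [-0. -0. -1.] tooly [ 0.903 -0.429 -0.   ] yaw now -0.443
world yaw changes [np.float64(-0.0019), np.float64(3.1397)] -> turn about tool x = [np.float64(0.0019), np.float64(-3.1397)] j7 -0.909
shift in present tool axes cm [0.03 0.05 0.19] F [-0.  -0.6 -1.6] width 0.213
rim mean [ 462.2 -237.5   85.3] basket cam corners y-range -357.3300592555094 -133.65408419665107Traceback (most recent call last):
  File "<stdin>", line 9, in <module>
    return umr_minimum(a, axis, None, out, keepdims, initial, where)
ValueError: zero-size array to reduction operation minimum which has no identity
```

View pics/w9.png

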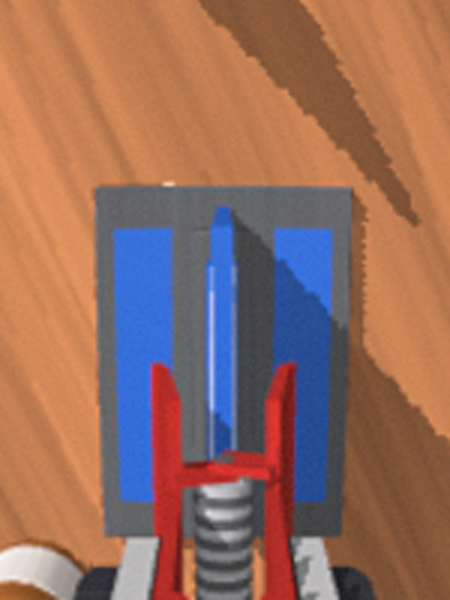

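The board edge (crop col 223) stays centred between the jaws (180 and 267). The cap check failed only because the arm hides the bottle from the top camera; in the scene view it hasn't moved. Handing in.

Run:
```python
from h import *
print(close_job())
```

```text
the job is handed in; nothing more can be done
None
```

I squeezed the large red clip open on the basket rim, lifted it off and lowered it over the blue board. I handed the job in at about 11 s with the clip still held open there; no verdict was reported.

**Clip at hand-in:**
- **Depth:** the mouth was about 14 mm below the board's top edge, from the tool height and the lowest jaw point in the scene depth image.
- **Centring:** in the wrist view the edge sat within about 1 mm of the middle of the jaws. Along the board the clip was within a few mm of the middle. The wrist and scene estimates of that middle disagreed by about 5 mm, well inside the 25 mm allowed.
- **Angle and grip:** it was square to the board within about 0.01 rad and the tool was upright. The fingers held it at 40 N with the handles pressed to the stop, and the wrist force gave no sign of touching the board.

**Surroundings:**
- **Basket and blue stand:** their measured positions had not visibly changed.
- **Pill bottle and yellow stand:** they looked unmoved in the scene camera. My last numeric check on the bottle failed because the arm hid its cap from the top camera.
- **Carton:** I took no final check of it, but the arm never went near it.

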